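# Nip up the yoke screw of a pressure vessel with a T-handle hex key

## Robot

A 6-joint arm with a two-finger parallel gripper is mounted at the origin on a cart in front of the work surface, level with it; the furniture and walls round the work are solid. World frame = base frame: x ahead of the robot, y to its left, z up, the work surface at z = 0. Lengths are in mm, angles in rad, forces in N, time in s.
With the tool pointing down it reaches from about 275 to 850 mm from the base axis. Payload 5.2 kg.
Tool frame: the origin (TCP) lies at the very end of the fingers, on their centre line; the grasp point (between the pads) lies robot.grip_depth behind it (robot.grip_depth is the distance from the TCP to the grasp point, in mm); z points along the fingers, y is the direction in which the jaws open and shut (so a half turn about z gives the same grasp; the last joint's range is limited). The gripper opens to 85 mm and grips with 20 to 120 N. Pads are 22 mm wide; open, the fingers measure 114 mm over their backs; the gripper's body (76 mm by 85 mm) begins 54 mm behind the grasp point. The pads swing forward as they close: fully open they stand 13 mm farther back than shut.
Start: joints at [-1.537, 0.259, 1.535, -0, 1.348, -0.203], TCP at [129.047, -534.651, 231.31] pointing down, gripper open.
Joint ranges: [-3.14, 3.14], [-0.91, 2.08], [0.19, 2.58], [-1.22, 4.36], [0.22, 2.71], [-3.12, 3.12]. Speed limits (rad/s): [2.57, 2.57, 3.14, 3.14, 3.14, 3.14].

## Interface

Orientations are given as a unit quaternion [w, x, y, z].
In Python, from cell import sensors, camera, finish_job, spot_in, masks_of, pinpoint, robot gives the robot as it stands.
- The arm moves only by the shell command python3 -m creep 'ROWS' [FORCE]. ROWS is a JSON object of lists of equal length, an entry for each row: "dr": the turn, a rotation vector about the tool's x, y, z in degrees, a list of three; "linear": the shift along the tool's x, y, z in m, a list of three; "grip": the finger opening in m, from 0 to 0.0854. A call has 1 to 10 rows; each row shifts and turns the commanded pose from where the row before left it, along the tool's axes as they then stand; what a row does not reach is not made up. A row lasts 1/10 s, in which the tool goes at most 50 mm and 8.59 degrees, less where a joint would pass 70% of its speed; a pose out of reach is approached as far as the arm can. A call is refused whole if a number of a shift passes 0.05 or a number of a turn 8.59, either way. A call with a gripper value outside its range is refused whole. The fingers move at their own pace and stop on an object; FORCE is the grip in N (left out, the last holds). Time passes only in rows, so rows that do not move let the fingers close. It gives the time, the measured TCP pose, the force and the opening at its end, in the units of the state.
- sensors.state(): the state, without advancing time (a new reading comes with each control period).
- camera(name): name is "side" or "top" or "wrist"; returns a dict with "color" (480x640x3 uint8, red, green, blue), "vfov" (degrees; the focal length in pixels is half the picture's height over the tangent of half this angle, whatever the lens; pixels are square), "cx", "cy" (the principal point, pixels), "D" ([k1, k2, p1, p2, k3] as OpenCV has them; the pictures are not rectified), "xyz" and "rotation" of the camera in the world; the wrist camera has in their place "tool_from_camera" (4x4, takes a point from camera to tool coordinates, whose origin is the TCP and whose axes are the flange's). Camera axes: x right, y down, z forward; pixel columns grow to the right and rows downward; lengths in mm; the calibration is good to about 2 mm. A picture is of the moment at which its call begins: read the wrist's pose just before it. There is no depth.
- finish_job(): hands the job in, once; it reports no verdict.
Trained networks look in a picture, given as the dict that the camera call returned (one of the last four; its "shot" number tells which), for a name from the list of things; names that differ only in an ending like _2 or _b are one class to them, and where a whole thing is asked for, a point or a joint stands for the part that bears it (a point fixed in the world has none). Each returns a list of dicts, best first, with "confidence" (0 to 1); they miss things now and then, are a little off and sometimes report something else, mostly with a low value. They report only what shows in the picture. A call takes as long as a camera call.
- spot_in(picture, label): "rect" ([left, top, width, height] in pixels, round what is visible of it).
- masks_of(picture, label): "pixels" (480x640 bool, what is visible of it) and "rect" ([left, top, width, height] in pixels, round what is visible of it).
- pinpoint(picture, label): "uv" ([column, row] in pixels: a listed point, or the origin of a listed thing).
The state is a dict: "clock": time; "qpos": joint angles; "dq": joint speeds; "joint_torque": joint torques, N m; "position": TCP position; "orientation": TCP orientation; "force": force on the tool from outside, world axes, zero at the start; "torque": the same for the moment, N m; "opening": opening from 0.0 (shut) to 1.0 (fully open).
Only numpy, scipy, OpenCV 4.12 (cv2) and the standard library are available. Lean on these libraries where they do the work, as an engineer would, in place of code of your own. Each camera call takes 0.05 s, during which the arm holds its last target. There are 200 camera calls.

## Task

The centre screw in the yoke of the small pressure vessel is only finger-tight. Take the larger T-handle hex key from its stand, feel it gently and fully home to the bottom of the screw's recessed hexagon socket without forcing it, then turn the screw clockwise until it just comes up hard against its stop, without straining it further. Put the key back upright in its own hole, down to the bottom, and leave the smaller key and the loose fittings where they are.

Things in the scene. Friction and masses are not known exactly. Their poses are not given: they have to be found in the camera images.
- vessel: squat stainless pressure vessel fixed to the worktop. Origin: centre of its underside, z up. Base plate 110 (x) by 150 (y) mm, body and lid 90 mm in diameter and 67 mm high; above the lid a grey yoke along y on two tie rods at y = +-60 mm (rod ends 110 mm high). A bent copper tube stands out on its +x side, 29 mm high, within 105 mm of the centre
- socket_floor (a point): centre of the floor of the screw's hexagon socket, 16 mm below the boss's top, 86 mm above the worktop, on the screw's vertical axis. Its x and y axes are the vessel's: how the hexagon is turned about the axis differs each time and is not measured. Pressing with more than 30 N on a key that is not in counts as forcing
- screw (a joint): angle the screw is turned, rad; grows clockwise seen from above (tightening). Starts between 0 and 0.3, comes up hard against its stop at 1.0. Its zero has no fixed relation to the flats of the hexagon. Turns with a steady friction of 0.05 N m, stays where it is left, moves neither up nor down. Forcing it more than about 0.1 rad past the stop, or over 0.2 N m, overtightens it
- hex_key: larger T-handle hex key: black steel hexagonal shank 14 mm across flats (16.2 across corners), tip tapered over its last 1.5 mm to 11 mm across flats; mass about 0.17 kg. Origin: centre of the tip's end face; z up the shank, x along the cross bar; two flats face +-y. In the aligned socket it has 0.35 mm of room a side and 0.09 rad of play either way. Starts upright in the stand, tip 8 mm above the worktop
- key_tip (a point): centre of the end face of the larger key's tip (same point as hex_key)
- key_stand: pale wooden block fixed to the worktop, 60 by 110 mm, 50 mm high. Origin: centre of its underside; z up. Two round blind holes 42 mm deep along its y axis: 18.5 mm wide at y = -27 mm (larger key) and 11 mm wide at y = +27 mm (smaller key), each with a 2.5 mm bevelled mouth
- big_hole (a point): centre of the mouth of the larger key's hole, 50 mm above the worktop; the hole's floor is 42 mm below it
- small_key: the smaller T-handle hex key, 8 mm across flats, in the other hole; cross bar 60 mm long, 12 mm wide, along its x axis, top at 89 mm above the worktop. Origin: centre of its tip. To be left alone
- brass_union: brass tube union, 22 by 39 by 19 mm, loose on the worktop between vessel and stand; origin: centre of its underside. To be left alone
- steel_tee: steel tee fitting, 29 by 36 by 14 mm, loose on the worktop between vessel and stand; origin: centre of its underside. To be left alone
- boss_top (a point): centre of the top of the round boss (44 mm in diameter) in the middle of the yoke, 102 mm above the worktop. In its 27 mm bore lies the head of the screw (24 mm in diameter), face 6 mm below this point. In the head is an upright hexagon socket, 14.7 mm across flats, 10 mm deep
- key_bar (a point): middle of the larger key's black cross bar, 113 mm above its tip; the bar is 90 mm long (key's x), 16 mm wide with flat sides (key's y), 20 mm high; below its middle a hub 22 mm long and as wide as the bar reaches 20 mm below this point

How it is judged:
By the outcome, as a careful person would: the job done as asked, in the order asked, and still so for the second after the job is handed in, with the robot touching nothing.
It also fails if it takes over 59 s, if anything falls off the work surface, if the arm or the gripper's body presses on something with over 40 N, if the wrist force passes 120 N, or if a joint passes its speed limit or range.

## Working session

There is one attempt and no reset: what is moved stays moved. The work goes in short steps, Python scripts to look and compute and a shell command to move; the robot and the scene stay as the last step left them, time stands still between calls to the robot, and variables do not carry over. Pictures are saved under pics/ and viewed, about 8 in all and at most 12, crops included, and the job is handed in when it is done.

```bash
ls; mkdir -p pics
cat > h.py <<'E'
import numpy as np, cv2
from scipy.spatial.transform import Rotation as R
from cell import sensors, camera, finish_job, spot_in, masks_of, pinpoint, robot
def K(p):
    f=240/np.tan(np.radians(p["vfov"])/2); return np.array([[f,0,p["cx"]],[0,f,p["cy"]],[0,0,1.]])
def rot(a):
    a=np.array(a,float); return a if a.shape==(3,3) else R.from_quat(np.r_[a[1:],a[0]]).as_matrix()
def tool(s=None):
    s=s or sensors.state(); T=np.eye(4); T[:3,:3]=rot(s["orientation"]); T[:3,3]=s["position"]; return T
def campose(p,T=None):
    if "tool_from_camera" in p: return T@np.array(p["tool_from_camera"])
    M=np.eye(4); M[:3,:3]=rot(p["rotation"]); M[:3,3]=p["xyz"]; return M
def ray(p,uv,T=None):
    M=campose(p,T); n=cv2.undistortPoints(np.array([[uv]],float),K(p),np.array(p["D"],float))[0,0]
    return M[:3,3], M[:3,:3]@np.array([n[0],n[1],1.])
def atz(p,uv,z,T=None):
    o,d=ray(p,uv,T); return o+d*(z-o[2])/d[2]
def proj(p,X,T=None):
    M=np.linalg.inv(campose(p,T)); X=np.atleast_2d(X)@M[:3,:3].T+M[:3,3]
    return cv2.projectPoints(X,np.zeros(3),np.zeros(3),K(p),np.array(p["D"],float))[0][:,0]
def tri(rs):
    A=np.zeros((3,3));b=np.zeros(3)
    for o,d in rs:
        d=d/np.linalg.norm(d);P=np.eye(3)-np.outer(d,d);A+=P;b+=P@o
    X=np.linalg.solve(A,b); return X,[np.linalg.norm(np.cross(X-o,d/np.linalg.norm(d))) for o,d in rs]
def save(p,n,c=None,s=1):
    im=p["color"][:,:,::-1]
    if c: im=im[c[1]:c[3],c[0]:c[2]]
    cv2.imwrite("pics/"+n,cv2.resize(im,None,fx=s,fy=s,interpolation=cv2.INTER_CUBIC))
E
python3 - <<'E'
from h import *
np.set_printoptions(precision=1,suppress=True)
print(robot.grip_depth, sensors.state())
ps={}
for n in("side","top","wrist"):
    T=tool(); p=camera(n); ps[n]=(p,T); print(n,p["vfov"],campose(p,T)[:3,3])
Z=dict(boss_top=102,socket_floor=86,big_hole=50,key_bar=121,key_tip=8,vessel=0,key_stand=0,small_key=8,brass_union=0,steel_tee=0)
for l,z in Z.items():
    rs=[]
    for n,(p,T) in ps.items():
        for r in pinpoint(p,l)[:2]:
            print(l,n,np.array(r["uv"]),round(r["confidence"],2),atz(p,r["uv"],z,T))
a=np.hstack([ps["side"][0]["color"],ps["top"][0]["color"]])
b=np.hstack([ps["wrist"][0]["color"],ps["top"][0]["color"][:, :]*0])
cv2.imwrite("pics/a.png",cv2.resize(np.vstack([a,b])[:,:,::-1],(800,600),interpolation=cv2.INTER_AREA))
E
```

```text
pics
18.700000000000003 {'clock': 0.0, 'qpos': array([-1.5,  0.3,  1.5,  0. ,  1.3, -0.2]), 'dq': array([ 0., -0., -0., -0., -0., -0.]), 'joint_torque': array([ -0. , -44.6, -29.1,  -0. ,   0. ,  -0. ]), 'position': array([ 129. , -534.1,  230.5]), 'orientation': array([-0. ,  1. ,  0.1,  0. ]), 'force': array([ 0. , -0.3, -0. ]), 'torque': array([-0.1, -0. ,  0. ]), 'opening': 0.9990739051876154}
side 48.58978330894798 [243.4 744.6 672.2]
top 49.334741702350065 [447.7 175.1 947.8]
wrist 58.66476865522472 [ 192.6 -519.2  373.7]
boss_top side [338.2 169.4] 0.86 [547.7 -23.  102. ]
boss_top top [418.2 226.6] 0.61 [538.4  -8.7 102. ]
socket_floor side [336.9 179.2] 0.57 [546.1 -13.9  86. ]
socket_floor top [416.4 226.9] 0.84 [539.6  -9.1  86. ]
socket_floor top [321.8 259.7] 0.28 [487.4 150.1  86. ]
big_hole side [274.4 304. ] 0.68 [525.8 280.5  50. ]
big_hole top [243.  236.5] 0.65 [531.1 284.2  50. ]
big_hole top [416.1 225.4] 0.47 [546.1 -16.3  50. ]
key_bar side [269.9 269.4] 0.83 [530.4 277.6 121. ]
key_bar top [236.9 235.4] 0.7 [526.4 285.3 121. ]
key_tip side [272.3 323.2] 0.96 [529.2 286.    8. ]
key_tip top [249.3 240.7] 0.79 [527.2 278.    8. ]
vessel side [334.3 215.3] 0.78 [548.  -10.6   0. ]
vessel side [272.5 322.2] 0.4 [533.3 278.5  -0. ]
vessel top [408.7 232.9] 0.74 [537.9 -12.8   0. ]
key_stand side [261.8 334.4] 0.66 [537.2 307.1  -0. ]
key_stand side [273.5 321. ] 0.56 [533.  275.7   0. ]
small_key top [216.4 235.9] 0.68 [536.8 337.4   8. ]
small_key top [321.1 258.3] 0.65 [493.5 149.1   8. ]
brass_union side [325.  278.3] 0.57 [495.6 154.7   0. ]
brass_union top [319.6 258.2] 0.65 [494.2 151.6   0. ]
steel_tee side [283.  266.5] 0.55 [575.5 159.    0. ]
steel_tee top [314.4 210.7] 0.81 [581.2 159.6   0. ]
```

View pics/a.png

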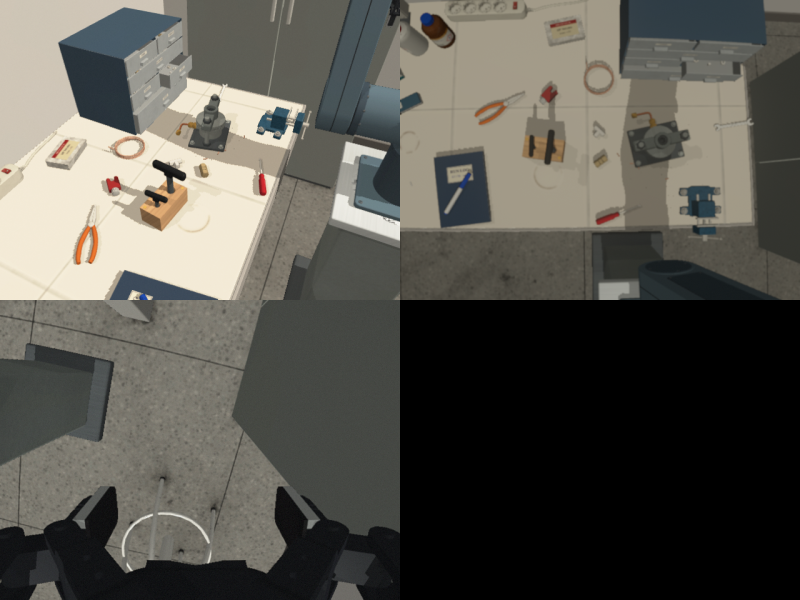

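Run:
```python
from h import *
np.set_printoptions(precision=2,suppress=True)
T=tool();p=camera("wrist");q=camera("top");s=camera("side")
print(T, campose(p,T))
for uv in [(373,184),(420,0),(440,330),(0,75),(180,95),(160,220)]:
    o,d=ray(p,uv,T); print(uv,d/abs(d[2]),atz(p,uv,0,T)[:2],atz(p,uv,-800,T)[:2])
im=np.hstack([s["color"][0:330,240:640],q["color"][0:480,240:640][:330]])
cv2.imwrite("pics/b.png",im[:,:,::-1])
for uv in [(600,130),(560,90),(640,340)]: print(uv,atz(q,uv,0),atz(q,uv,-800)[:2])
print(proj(q,[[129,-534,0],[300,-300,0],[300,-300,-800],[300,-300,300],[500,-300,0],[0,0,0],[300,0,0]]))
print(proj(s,[[300,-300,0],[300,-300,-800],[300,-300,300],[600,-300,0],[600,-300,300],[300,0,0],[129,-534,231]]))
```

```text
[[   0.97    0.23    0.    129.06]
 [   0.23   -0.97    0.   -534.64]
 [   0.     -0.     -1.    231.31]
 [   0.      0.      0.      1.  ]] [[   0.23   -0.94   -0.25  192.67]
 [  -0.97   -0.23   -0.06 -519.38]
 [   0.      0.26   -0.97  374.4 ]
 [   0.      0.      0.      1.  ]]
(373, 184) [-0.11 -0.17 -1.  ] [ 151.52 -583.31] [  63.6  -719.92]
(420, 0) [ 0.31 -0.16 -1.  ] [ 307.68 -581.09] [ 553.43 -712.95]
(440, 330) [-0.44 -0.45 -1.  ] [  29.15 -686.43] [ -320.26 -1043.38]
(0, 75) [-0.06  0.75 -1.  ] [ 171.28 -239.12] [125.57 359.73]
(180, 95) [-0.01  0.31 -1.  ] [ 187.06 -403.95] [ 175.08 -157.31]
(160, 220) [-0.31  0.31 -1.  ] [  74.77 -403.94] [-177.15 -157.28]
(600, 130) [ 734.19 -400.13    0.  ] [ 976.01 -885.67]
(560, 90) [ 814.06 -323.86    0.  ] [1123.3  -745.02]
(640, 340) [ 327.18 -454.32    0.  ] [ 225.45 -985.6 ]
[[679.62 440.92]
 [564.76 358.34]
 [449.39 325.49]
 [672.36 388.25]
 [559.86 250.79]
 [408.44 530.5 ]
 [405.48 364.34]]
[[488.74 168.72]
 [435.07 375.11]
 [523.75  33.13]
 [361.64 139.  ]
 [369.9    9.47]
 [457.03 254.31]
 [614.31  40.21]]
```

View pics/b.png

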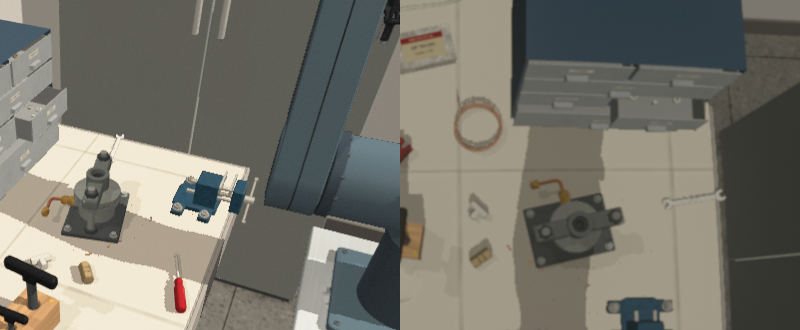

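```bash
A='[0,0,0]'
python3 -m creep '{"dr":[[0,0,0],[0,0,0],[0,0,0],[0,0,0],[0,0,0],[0,0,0],[0,0,0],[0,0,0]],"linear":[[0.01,-0.012,-0.02],[0.025,-0.03,-0.02],[0.025,-0.03,0],[0.025,-0.03,0],[0.025,-0.03,0],[0.025,-0.03,0],[0.025,-0.03,0],[0.025,-0.03,0]],"grip":[0.0854,0.0854,0.0854,0.0854,0.0854,0.0854,0.0854,0.0854]}' 40
python3 -m creep '{"dr":[[0,0,0],[0,0,0],[0,0,0],[0,0,0],[0,0,0],[0,0,0],[0,0,0],[0,0,0],[0,0,0],[0,0,0]],"linear":[[0.025,-0.0305,0],[0.025,-0.0305,0],[0.025,-0.0305,0],[0.025,-0.0305,0],[0.025,-0.0305,0],[0.025,-0.0305,0],[0.025,-0.0305,0],[0.025,-0.0305,0],[0.025,-0.0305,0],[0.025,-0.0305,0]],"grip":[0.0854,0.0854,0.0854,0.0854,0.0854,0.0854,0.0854,0.0854,0.0854,0.0854]}'
python3 -c "
from h import *
s=sensors.state();print(s['qpos'],s['position'],R.from_matrix(tool(s)[:3,:3]).as_euler('zyx',degrees=True))"
```

```text
clock: 2.6
position: [257.2, -274.0, 271.5]
orientation: [0.0, 0.993, 0.118, 0.0]
force: [0.5, -0.5, -0.3]
opening: 1.001
clock: 3.6
position: [428.7, 81.4, 271.6]
orientation: [0.0, 0.993, 0.118, 0.0]
force: [0.9, -0.9, 0.2]
opening: 1.0
[-6.88399066e-02  2.22082043e-02  1.71572592e+00 -1.64746207e-04
  1.40285099e+00  1.26478257e+00] [428.72099122  81.44556583 271.55420292] [-1.35906300e+01  4.55191772e-02  1.79987533e+02]
```

```bash
python3 -m creep '{"dr":[[0,0,0],[0,0,0],[0,0,0],[0,0,0],[0,0,0],[0,0,-8.3],[0,0,-8.3],[0,0,-8.3],[0,0,-8.3],[0,0,-8.3]],"linear":[[0.028,-0.034,0],[0.028,-0.034,0],[0.028,-0.034,0],[0.028,-0.034,0],[0.028,-0.034,0],[0,0,0],[0,0,0],[0,0,0],[0,0,0],[0,0,0]],"grip":[0.0854,0.0854,0.0854,0.0854,0.0854,0.0854,0.0854,0.0854,0.0854,0.0854]}'
python3 -m creep '{"dr":[[0,0,-8.3],[0,0,-8.3],[0,0,-8.3],[0,0,-8.3],[0,0,-8.3],[0,0,-8.3],[0,0,-8.3],[0,0,-8.3],[0,0,-8.3],[0,0,-8.3]],"linear":[[0,0,0],[0,0,0],[0,0,0],[0,0,0],[0,0,0],[0,0,0],[0,0,0],[0,0,0],[0,0,0],[0,0,0]],"grip":[0.0854,0.0854,0.0854,0.0854,0.0854,0.0854,0.0854,0.0854,0.0854,0.0854]}'
python3 -m creep '{"dr":[[0,0,-8.3],[0,0,-8.3],[0,0,-8.3],[0,0,-8.3],[0,0,-8.3],[0,0,0]],"linear":[[0,0,0],[0,0,0],[0,0,0],[0,0,0],[0,0,0],[0,0,0]],"grip":[0.0854,0.0854,0.0854,0.0854,0.0854,0.0854]}'
python3 - <<'E'
from h import *
np.set_printoptions(precision=2,suppress=True)
s=sensors.state();T=tool(s);print(s['qpos'],s['position'],T[:2,:2])
p=camera("wrist");save(p,"c.png")
for l,z in dict(key_bar=121,big_hole=50,small_key=8,key_stand=0,key_tip=8).items():
    for r in pinpoint(p,l)[:2]: print(l,np.array(r["uv"]),round(r["confidence"],2),atz(p,r["uv"],z,T))
for r in masks_of(p,"hex_key")[:2]:
    m=r["pixels"].astype(np.uint8);print(r["rect"],r["confidence"],m.sum())
    v,u=np.nonzero(m); X=np.array([atz(p,(a,b),131,T)[:2] for a,b in zip(u[::5],v[::5])])
    c=np.float32(X);(cc,wh,ang)=cv2.minAreaRect(c);print("rect@131",cc,wh,ang)
    e=np.linalg.eigh(np.cov(X.T));print(X.mean(0),e)
E
```

```text
clock: 4.6
position: [524.5, 277.9, 271.2]
orientation: [-0.0, 0.885, 0.465, -0.0]
force: [0.0, -0.7, -0.7]
opening: 0.997
clock: 5.6
position: [524.4, 277.8, 271.3]
orientation: [-0.0, 0.355, 0.935, -0.0]
force: [-0.2, 0.1, 1.0]
opening: 1.001
clock: 6.2
position: [524.5, 277.8, 271.3]
orientation: [-0.0, 0.003, 1.0, -0.0]
force: [0.4, 0.0, -0.6]
opening: 1.002
[ 0.3   0.32  1.36  0.    1.47 -1.27] [524.49 277.79 271.27] [[-1.    0.01]
 [ 0.01  1.  ]]
key_bar [319.6 222.6] 0.92 [528.73 281.69 121.  ]
big_hole [315.2 201.6] 0.71 [527.06 278.81  50.  ]
small_key [370.3 202.6] 0.56 [536.24 332.24   8.  ]
key_stand [342.6 196.2] 0.8 [531.26 305.86   0.  ]
key_tip [319.1 192.4] 0.78 [526.03 282.69   8.  ]
[299.2, 158.8, 39.0, 127.3] 0.69 2885
rect@131 (525.7366943359375, 280.3947448730469) (16.0103816986084, 88.83759307861328) 81.85697174072266
[524.21 280.62] EighResult(eigenvalues=array([ 20.55, 624.95]), eigenvectors=array([[-0.13, -0.99],
       [-0.99,  0.13]]))
```

View pics/c.png

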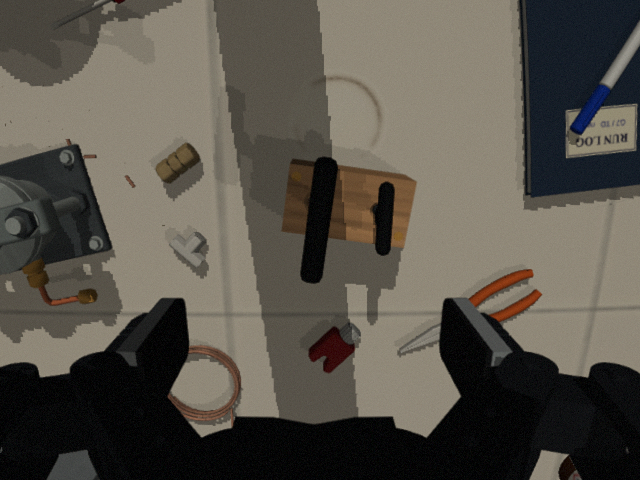

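```bash
python3 -m creep '{"dr":[[0,0,7.5],[0,0,0],[0,0,0],[0,0,0],[0,0,0],[0,0,0],[0,0,0],[0,0,0],[0,0,0],[0,0,0]],"linear":[[0,0,0],[-0.0015,0.0034,0.02],[0,0,0.025],[0,0,0.025],[0,0,0.025],[0,0,0.025],[0,0,0.02],[0,0,0.017],[0,0,0.012],[0,0,0]],"grip":[0.0854,0.0854,0.0854,0.0854,0.0854,0.0854,0.0854,0.0854,0.0854,0.0854]}'
python3 -m creep '{"dr":[[0,0,0],[0,0,0],[0,0,0],[0,0,0],[0,0,0],[0,0,0],[0,0,0],[0,0,0]],"linear":[[0,0,0],[0,0,0],[0,0,0],[0,0,0],[0,0,0],[0,0,0],[0,0,0],[0,0,0]],"grip":[0.0,0.0,0.0,0.0,0.0,0.0,0.0,0.0]}' 60
python3 - <<'E'
from h import *
np.set_printoptions(precision=2,suppress=True)
for i in range(2):
    s=sensors.state();T=tool(s);p=camera("wrist");print(s['position'],s['force'],s['torque'],s['opening']*85.4,T[:2,:2])
save(p,"d.png",(120,120,520,480),1)
E
```

```text
clock: 7.55
position: [525.3, 280.6, 100.6]
orientation: [-0.002, 0.069, 0.998, -0.001]
force: [-0.6, -0.6, 0.5]
opening: 1.0
clock: 8.35
position: [526.8, 281.0, 103.0]
orientation: [0.0, 0.069, 0.998, 0.0]
force: [0.6, -0.2, 5.7]
opening: 0.177
[526.78 281.04 102.97] [ 0.57 -0.2   5.68] [-0.1   0.25 -0.01] 15.097614200953654 [[-0.99  0.14]
 [ 0.14  0.99]]
[526.79 281.02 102.99] [-1.47 -0.8   5.86] [-0.12  0.15  0.01] 15.1501703810546 [[-0.99  0.14]
 [ 0.14  0.99]]
```

View pics/d.png

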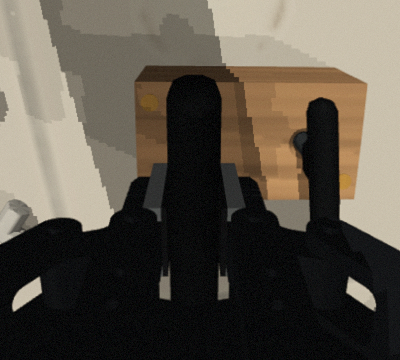

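```bash
python3 -c "
from h import *
T=tool();p=camera('wrist')
for z in (131,111):
    print(np.linalg.inv(T)@np.r_[atz(p,(314,195),z,T),1])"
python3 -m creep '{"dr":[[0,0,0],[0,0,0],[0,0,0],[0,0,0],[0,0,0],[0,0,0],[0,0,0],[0,0,0],[0,0,0],[0,0,0]],"linear":[[0,0,-0.004],[0,0,-0.008],[0,0,-0.012],[0,0,-0.016],[0,0,-0.018],[0,0,-0.018],[0,0,-0.018],[0,0,-0.018],[0,0,-0.018],[0,0,-0.01]],"grip":[0,0,0,0,0,0,0,0,0,0]}'
python3 -m creep '{"dr":[[0,0,0],[0,0,0],[0,0,0],[0,0,0],[0,0,0],[0,0,0],[0,0,0],[0,0,0],[0,0,0],[0,0,0]],"linear":[[-0.012,-0.029,0],[-0.012,-0.029,0],[-0.012,-0.029,0],[-0.012,-0.029,0],[-0.012,-0.029,0],[-0.012,-0.029,0],[-0.012,-0.029,0],[-0.012,-0.029,0],[-0.012,-0.029,0],[-0.011,-0.027,0]],"grip":[0,0,0,0,0,0,0,0,0,0]}'
python3 -m creep '{"dr":[[0,0,0],[0,0,0]],"linear":[[0,0,0],[0,0,0]],"grip":[0,0]}'
python3 - <<'E'
from h import *
np.set_printoptions(precision=2,suppress=True)
s=sensors.state();T=tool(s);p=camera("wrist");print(s['qpos'],s['position'],s['force'],s['torque'],s['opening']*85.4,T[:2,:2])
for l,z in dict(boss_top=102,socket_floor=86,vessel=0,key_bar=0).items():
    for r in pinpoint(p,l)[:2]: print(l,np.array(r["uv"]),round(r["confidence"],2),atz(p,r["uv"],z,T))
save(p,"e.png")
cv2.imwrite("pics/e2.png",p["color"][:,:,::-1])
for n in ("side","top"):
    q=camera(n)
    for l in("key_tip","key_bar"):
        for r in pinpoint(q,l)[:1]: print(n,l,r["confidence"],atz(q,r["uv"],T[2,3]-94.3 if l=="key_tip" else T[2,3]+18.7))
E
```

```text
[ 46.30062276  -0.17681302 -28.05359973   1.        ]
[42.83879512 -0.16715425 -8.05013589  1.        ]
clock: 9.5
position: [526.9, 281.2, 244.8]
orientation: [0.001, 0.069, 0.998, 0.001]
force: [0.2, -0.0, -1.0]
opening: 0.179
clock: 10.5
position: [604.5, -22.1, 242.3]
orientation: [-0.0, 0.069, 0.998, 0.0]
force: [0.1, -0.2, -2.3]
opening: 0.175
clock: 10.7
position: [604.3, -21.2, 242.1]
orientation: [-0.001, 0.07, 0.998, 0.0]
force: [-0.7, 0.5, -1.9]
opening: 0.179
[-0.22  0.35  1.38  0.    1.41 -1.65] [604.33 -21.18 242.06] [-0.71  0.52 -1.88] [-0.   -0.   -0.02] 15.302244291154814 [[-0.99  0.14]
 [ 0.14  0.99]]
boss_top [314.1 128.9] 0.6 [544.21 -12.67 102.  ]
socket_floor [311.  129.1] 0.89 [544.34 -14.81  86.  ]
socket_floor [492.7  44.5] 0.34 [504.58 113.92  86.  ]
vessel [312.7 126.1] 0.65 [543.56 -13.7    0.  ]
key_bar [312.4 332.5] 0.83 [741.8  -42.03   0.  ]
side key_tip 0.61 [605.89 -12.23 147.76]
side key_bar 0.68 [606.18 -12.23 260.76]
top key_tip 0.66 [602.31 -21.79 147.76]
top key_bar 0.86 [599.73 -15.17 260.76]
```

View pics/e.png

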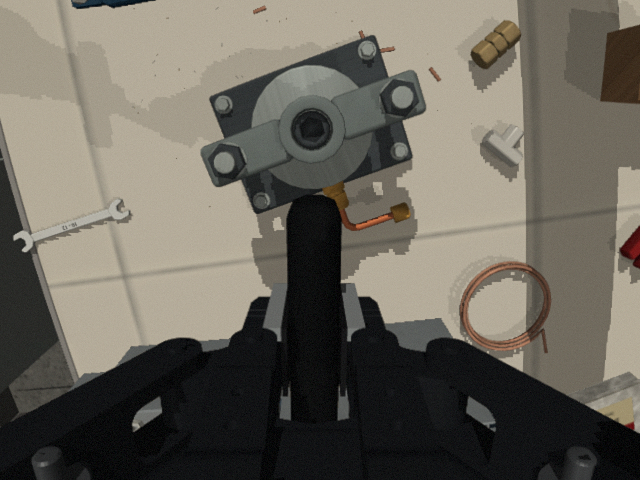

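Run:
```python
from h import *
im=cv2.imread("pics/e2.png");x0,y0,w=272,89,80
c=im[y0:y0+w,x0:x0+w].astype(float)
big=cv2.resize(c,None,fx=7,fy=7,interpolation=cv2.INTER_CUBIC)
g=np.clip((big-10)*2.5,0,255)
g2=np.clip((big-5)*8,0,255)
d=cv2.resize(g2[180:380,180:380],(560,560))
cv2.imwrite("pics/f.png",np.hstack([cv2.resize(g,(400,400)),cv2.resize(d,(400,400))]))
gray=cv2.cvtColor(im,cv2.COLOR_BGR2GRAY)
h=cv2.resize(gray[y0:y0+w,x0:x0+w],None,fx=4,fy=4,interpolation=cv2.INTER_CUBIC)
for r0,r1 in((60,95),(118,150)):
    k=cv2.HoughCircles(h,cv2.HOUGH_GRADIENT_ALT,1.5,20,param1=100,param2=0.3,minRadius=r0,maxRadius=r1)
    print(None if k is None else k[0,:3]/4+[x0,y0,0])
```

```text
[[310.25       131.          19.50517082]
 [310.25       131.          22.32253075]
 [312.875      143.          21.78328514]]
[[309.5        128.75        33.97782516]][ WARN:0@0.610] global loadsave.cpp:1063 imwrite_ Unsupported depth image for selected encoder is fallbacked to CV_8U.
```

View pics/f.png

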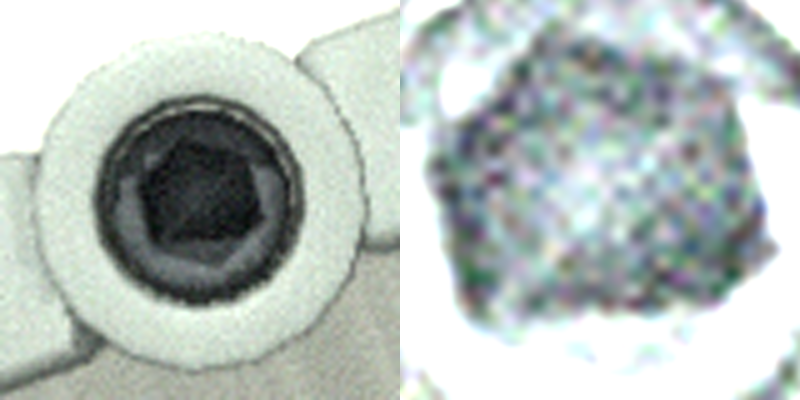

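Run:
```python
from h import *
np.set_printoptions(precision=2,suppress=True)
T=tool();p=camera("wrist");g=cv2.GaussianBlur(cv2.cvtColor(p["color"],cv2.COLOR_RGB2GRAY).astype(np.float32),(0,0),0.8)
def samp(P): return cv2.remap(g,P[:,0].astype(np.float32)[None],P[:,1].astype(np.float32)[None],cv2.INTER_CUBIC)[0]
th=np.radians(np.arange(0,360,3))
def circ(c,r,z): return np.c_[c[0]+r*np.cos(th),c[1]+r*np.sin(th),np.full(len(th),z)]
c0=atz(p,(312.3,129.2),102,T)
best=[]
for dx in np.arange(-3,3.1,.25):
  for dy in np.arange(-3,3.1,.25):
    c=c0[:2]+[dx,dy]
    best.append((np.mean(samp(proj(p,circ(c,14.3,102),T))-samp(proj(p,circ(c,12.7,102),T))),c))
best.sort(key=lambda t:-t[0]); print("bore",c0,[b[1] for b in best[:4]])
def hexa(c,a,s,z):
    t=np.linspace(-.9,.9,13)*s/np.sqrt(3); P=[]
    for k in range(6):
        f=a+k*np.pi/3; P.append(np.c_[c[0]+s*np.cos(f)-t*np.sin(f),c[1]+s*np.sin(f)+t*np.cos(f),0*t+z])
    return np.vstack(P)
res=[]
for dx in np.arange(-2,2.1,.5):
  for dy in np.arange(-2,2.1,.5):
    c=best[0][1]+[dx,dy]
    for a in range(0,60,2):
        res.append((np.mean(samp(proj(p,hexa(c,np.radians(a),8.1,96),T))-samp(proj(p,hexa(c,np.radians(a),6.4,96),T))),a,c))
res.sort(key=lambda t:-t[0])
for r in res[:6]: print(r)
yaw=np.degrees(np.arctan2(T[1,1],T[0,1]));print("key flat angle mod60",yaw%60, "tool x,y->", yaw)
```

```text
bore [544.57 -13.29 102.  ] [array([543.82, -14.29]), array([543.82, -14.54]), array([543.57, -14.29]), array([543.57, -14.54])]
(np.float32(17.292356), 38, array([544.32, -14.79]))
(np.float32(17.27188), 36, array([544.32, -14.79]))
(np.float32(17.259455), 38, array([544.32, -14.29]))
(np.float32(17.257084), 36, array([544.32, -14.29]))
(np.float32(17.177462), 40, array([544.32, -14.79]))
(np.float32(17.158024), 34, array([544.32, -14.29]))
key flat angle mod60 22.094840391026366 tool x,y-> 82.09484039102637
```

```bash
cat > ok.py <<'E'
# exit 1 if force/torque over given limits: ok.py FZ FXY MZ
import sys; from h import *
s=sensors.state();f=s['force'];m=s['torque'];lim=list(map(float,sys.argv[1:4]))
p=s['position'];T=tool(s);y=np.degrees(np.arctan2(T[1,0],T[0,0]))%360
print("P %.1f %.1f %.2f yaw %.2f F %.1f %.1f %.1f M %.3f %.3f %.3f op %.1f"%(*p,y,*f,*m,s['opening']*85.4))
sys.exit(int(abs(f[2]+1.7)>lim[0] or np.hypot(f[0],f[1])>lim[1] or abs(m[2])>lim[2]))
E
python3 -m creep '{"dr":[[0,0,0],[0,0,0],[0,0,0],[0,0,-6],[0,0,-6],[0,0,0],[0,0,0],[0,0,0]],"linear":[[0.02,-0.0005,0],[0.022,-0.0005,0],[0.0187,-0.0005,0],[0,0,0],[0,0,0.015],[0,0,0.018],[0,0,0.01],[0,0,0]],"grip":[0,0,0,0,0,0,0,0]}' >/dev/null
python3 ok.py 9 9 9
python3 - <<'E'
from h import *
np.set_printoptions(precision=2,suppress=True)
s=sensors.state();T=tool(s);print(s["position"])
ps=[camera(n) for n in("side","top")]
b=T@np.array([0,0,-18.7,1])
for n,q in zip("st",ps):
    for l in("key_tip","boss_top"):
        for r in pinpoint(q,l)[:1]: print(n,l,r["uv"],r["confidence"],atz(q,r["uv"],T[2,3]-94.3 if l=="key_tip" else 102))
    print("proj tip",proj(q,[T[0,3],T[1,3],T[2,3]+0-94.3]),"boss",proj(q,[544,-14.2,102]))
    u,v=proj(q,[544,-14.2,110])[0].astype(int)
    cv2.imwrite(f"pics/g{n}.png",cv2.resize(q["color"][v-60:v+60,u-60:u+60,::-1],(400,400),interpolation=cv2.INTER_CUBIC))
cv2.imwrite("pics/g.png",np.clip(np.hstack([cv2.imread("pics/gs.png"),cv2.imread("pics/gt.png")])*1.5,0,255).astype(np.uint8))
E
```

```text
P 543.2 -13.6 197.79 yaw 184.05 F -1.1 -0.6 -1.4 M 0.001 0.044 0.027 op 14.9
[543.21 -13.59 197.79]
s key_tip [337.0, 171.7] 0.98 [546.11 -13.24 103.49]
s boss_top [338.7, 170.6] 0.56 [545.39 -19.81 102.  ]
proj tip [[338.51 171.97]] boss [[338.23 172.36]]
t key_tip [422.4, 220.8] 0.81 [547.68 -15.65 103.49]
t boss_top [418.8, 225.6] 0.73 [539.99  -9.71 102.  ]
proj tip [[421.26 223.52]] boss [[421.41 223.14]]
```

View pics/g.png

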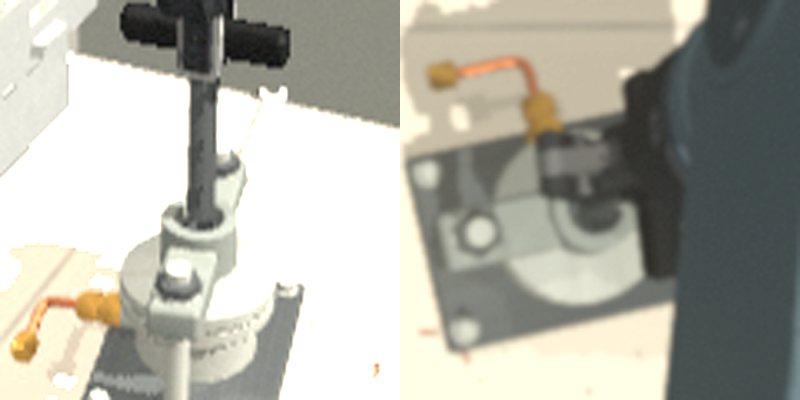

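```bash
python3 -m creep '{"dr":[[0,0,0],[0,0,0],[0,0,0]],"linear":[[0,0,0.002],[0,0,0.002],[0,0,0.0015]],"grip":[0,0,0]}' >/dev/null; python3 ok.py 4 6 0.2 &&
python3 -m creep '{"dr":[[0,0,0],[0,0,0]],"linear":[[0,0,0.001],[0,0,0]],"grip":[0,0]}' >/dev/null; python3 ok.py 4 6 0.2 &&
python3 -m creep '{"dr":[[0,0,0],[0,0,0]],"linear":[[0,0,0.001],[0,0,0]],"grip":[0,0]}' >/dev/null; python3 ok.py 4 6 0.2 &&
python3 -m creep '{"dr":[[0,0,0],[0,0,0]],"linear":[[0,0,0.001],[0,0,0]],"grip":[0,0]}' >/dev/null; python3 ok.py 4 6 0.2 &&
python3 -m creep '{"dr":[[0,0,0],[0,0,0]],"linear":[[0,0,0.0005],[0,0,0]],"grip":[0,0]}' >/dev/null; python3 ok.py 4 6 0.2 &&
python3 -m creep '{"dr":[[0,0,0],[0,0,0]],"linear":[[0,0,0.0005],[0,0,0]],"grip":[0,0]}' >/dev/null; python3 ok.py 4 6 0.2
```

```text
P 544.2 -13.8 193.66 yaw 184.07 F -0.5 0.3 -2.0 M -0.022 0.006 0.030 op 15.2
P 544.1 -13.8 192.55 yaw 184.07 F 0.3 -1.9 -1.4 M -0.047 0.007 0.031 op 15.2
P 544.2 -13.8 191.71 yaw 184.07 F -0.5 0.4 -2.9 M 0.028 0.029 0.031 op 15.1
P 544.2 -13.8 190.68 yaw 184.07 F 0.1 -0.0 -1.2 M -0.028 -0.028 0.023 op 14.9
P 544.2 -13.8 190.26 yaw 184.07 F 0.3 0.2 -2.2 M -0.037 -0.053 -0.030 op 14.9
P 544.2 -13.8 189.79 yaw 184.07 F 0.6 0.5 -1.8 M 0.021 0.044 0.017 op 14.9
```

```bash
python3 -m creep '{"dr":[[0,0,0],[0,0,0]],"linear":[[0,0,0.0005],[0,0,0]],"grip":[0,0]}' >/dev/null; python3 ok.py 4 6 0.2 &&
python3 -m creep '{"dr":[[0,0,0],[0,0,0]],"linear":[[0,0,0.0005],[0,0,0]],"grip":[0,0]}' >/dev/null; python3 ok.py 4 6 0.2 &&
python3 -m creep '{"dr":[[0,0,0],[0,0,0]],"linear":[[0,0,0.0005],[0,0,0]],"grip":[0,0]}' >/dev/null; python3 ok.py 4 6 0.2 &&
python3 -m creep '{"dr":[[0,0,0],[0,0,0]],"linear":[[0,0,0.0005],[0,0,0]],"grip":[0,0]}' >/dev/null; python3 ok.py 4 6 0.2 &&
python3 -m creep '{"dr":[[0,0,0],[0,0,0]],"linear":[[0,0,0.0005],[0,0,0]],"grip":[0,0]}' >/dev/null; python3 ok.py 4 6 0.2 &&
python3 -m creep '{"dr":[[0,0,0],[0,0,0]],"linear":[[0,0,0.001],[0,0,0]],"grip":[0,0]}' >/dev/null; python3 ok.py 4 6 0.2
```

```text
P 544.3 -13.9 189.47 yaw 184.07 F -0.5 -0.2 -0.2 M -0.086 0.098 -0.025 op 14.9
P 544.3 -13.8 189.02 yaw 184.07 F -1.4 0.1 0.8 M -0.062 0.258 0.001 op 15.1
P 544.0 -13.9 187.96 yaw 184.07 F -1.2 -0.4 -2.2 M -0.267 0.142 -0.049 op 15.2
P 544.0 -13.9 187.51 yaw 184.07 F -0.5 -0.6 -1.7 M -0.234 0.249 -0.010 op 15.0
P 544.1 -13.9 187.15 yaw 184.07 F -1.6 -1.9 -2.1 M -0.282 0.254 0.012 op 15.2
P 544.1 -13.9 186.15 yaw 184.07 F -1.2 -0.8 -2.6 M -0.258 0.317 -0.004 op 14.8
```

```bash
python3 -m creep '{"dr":[[0,0,0],[0,0,0]],"linear":[[0.0003,-0.0003,0],[0,0,0]],"grip":[0,0]}' >/dev/null; python3 ok.py 4 6 0.2 &&
python3 -m creep '{"dr":[[0,0,0],[0,0,0]],"linear":[[0,0,0.001],[0,0,0]],"grip":[0,0]}' >/dev/null; python3 ok.py 4 6 0.2 &&
python3 -m creep '{"dr":[[0,0,0],[0,0,0]],"linear":[[0,0,0.001],[0,0,0]],"grip":[0,0]}' >/dev/null; python3 ok.py 4 6 0.2 &&
python3 -m creep '{"dr":[[0,0,0],[0,0,0]],"linear":[[0,0,0.001],[0,0,0]],"grip":[0,0]}' >/dev/null; python3 ok.py 4 6 0.2 &&
python3 -m creep '{"dr":[[0,0,0],[0,0,0]],"linear":[[0,0,0.001],[0,0,0]],"grip":[0,0]}' >/dev/null; python3 ok.py 4 6 0.2 &&
python3 -m creep '{"dr":[[0,0,0],[0,0,0]],"linear":[[0,0,0.0005],[0,0,0]],"grip":[0,0]}' >/dev/null; python3 ok.py 4 6 0.2 &&
python3 -m creep '{"dr":[[0,0,0],[0,0,0]],"linear":[[0,0,0.0005],[0,0,0]],"grip":[0,0]}' >/dev/null; python3 ok.py 4 6 0.2 &&
python3 -m creep '{"dr":[[0,0,0],[0,0,0]],"linear":[[0,0,0.0005],[0,0,0]],"grip":[0,0]}' >/dev/null; python3 ok.py 4 6 0.2; python3 -c "
from h import *;print(sensors.state()['clock'])"
```

```text
P 543.9 -14.0 186.22 yaw 184.07 F -1.1 0.1 -1.9 M -0.121 0.198 0.038 op 15.2
P 544.0 -14.1 185.25 yaw 184.07 F -1.5 -0.6 -2.4 M -0.111 0.247 -0.000 op 15.1
P 544.0 -14.1 184.19 yaw 184.06 F -0.6 0.1 -1.9 M -0.062 0.190 0.028 op 15.0
P 544.0 -14.1 183.18 yaw 184.07 F -0.4 -0.1 -1.9 M -0.010 0.115 0.013 op 15.1
P 543.9 -14.1 182.18 yaw 184.07 F -0.0 -0.1 -2.2 M -0.044 0.210 -0.033 op 15.3
P 543.9 -14.1 181.74 yaw 184.07 F -0.8 -0.3 -2.7 M -0.027 0.199 0.014 op 14.7
P 544.0 -14.2 181.30 yaw 184.06 F -0.6 0.1 -1.9 M -0.008 0.240 0.056 op 15.2
P 544.0 -14.1 181.01 yaw 184.07 F -1.2 0.6 0.1 M 0.024 0.306 0.001 op 14.9
16.5
```

```bash
python3 -m creep '{"dr":[[0,0,0],[0,0,0]],"linear":[[0.0003,0,0.0003],[0,0,0]],"grip":[0,0]}' >/dev/null; python3 ok.py 9 6 0.2 &&
python3 -m creep '{"dr":[[0,0,2],[0,0,3],[0,0,3],[0,0,2]],"linear":[[0,0,0],[0,0,0],[0,0,0],[0,0,0]],"grip":[0,0,0,0]}' >/dev/null; python3 ok.py 9 6 0.15 &&
python3 -m creep '{"dr":[[0,0,2],[0,0,3],[0,0,3],[0,0,2]],"linear":[[0,0,0],[0,0,0],[0,0,0],[0,0,0]],"grip":[0,0,0,0]}' >/dev/null; python3 ok.py 9 6 0.15 &&
python3 -m creep '{"dr":[[0,0,2],[0,0,3],[0,0,3],[0,0,2]],"linear":[[0,0,0],[0,0,0],[0,0,0],[0,0,0]],"grip":[0,0,0,0]}' >/dev/null; python3 ok.py 9 6 0.15
python3 - <<'E'
from h import *
M=[]
for i in range(4):
    camera("top"); s=sensors.state(); M.append(np.r_[s["torque"],s["force"]])
print(np.mean(M,0).round(3),s["clock"])
E
```

```text
P 543.9 -14.2 180.96 yaw 184.07 F -1.4 0.0 2.5 M 0.082 0.283 0.009 op 14.9
P 543.8 -14.1 180.95 yaw 173.96 F -1.4 0.9 2.8 M 0.191 0.406 0.090 op 14.8
P 543.9 -14.0 180.95 yaw 163.96 F -1.7 0.7 2.6 M 0.250 0.398 0.036 op 15.2
P 543.9 -13.8 180.94 yaw 153.96 F -1.2 1.3 3.5 M 0.351 0.305 0.050 op 14.9
[ 0.368  0.347  0.033 -1.253  1.515  3.206] 18.1
```

```bash
cat > av.py <<'E'
# average n readings; exit 1 if mean Mz over limit
import sys; from h import *
M=[]
for i in range(int(sys.argv[1])):
    camera("top"); s=sensors.state(); M.append(np.r_[s["torque"],s["force"]])
m=np.mean(M,0);T=tool(s);y=np.degrees(np.arctan2(T[1,0],T[0,0]))%360
print("yaw %.2f"%y,m.round(3),"t",s["clock"]); sys.exit(int(m[2]>float(sys.argv[2])))
E
python3 -m creep '{"dr":[[0,0,0],[0,0,2],[0,0,2],[0,0,1],[0,0,0]],"linear":[[0.0006,0.0002,0],[0,0,0],[0,0,0],[0,0,0],[0,0,0]],"grip":[0,0,0,0,0]}' >/dev/null; python3 av.py 5 .1
python3 -m creep '{"dr":[[0,0,-0.3]],"linear":[[0,0,0]],"grip":[0]}' >/dev/null; python3 av.py 5 .1
python3 -m creep '{"dr":[[0,0,-0.4]],"linear":[[0,0,0]],"grip":[0]}' >/dev/null; python3 av.py 5 .1
```

```text
yaw 149.11 [ 0.419  0.013  0.007 -0.186  1.74   5.223] t 18.85
yaw 149.41 [ 0.424  0.026 -0.019  0.148  1.255  5.934] t 19.2
yaw 149.80 [ 4.000e-01 -1.000e-03 -2.900e-02 -2.180e-01  1.917e+00  5.027e+00] t 19.55
```

```bash
python3 -m creep '{"dr":[[0,0,0],[0,0,0.7],[0,0,1]],"linear":[[0.0003,0.0005,-0.0002],[0,0,0],[0,0,0]],"grip":[0,0,0]}' >/dev/null; python3 av.py 3 .1 &&
python3 -m creep '{"dr":[[0,0,1],[0,0,1]],"linear":[[0,0,0],[0,0,0]],"grip":[0,0]}' >/dev/null; python3 av.py 2 .1 &&
python3 -m creep '{"dr":[[0,0,1]],"linear":[[0,0,0]],"grip":[0]}' >/dev/null; python3 av.py 2 .1 &&
python3 -m creep '{"dr":[[0,0,0.5]],"linear":[[0,0,0]],"grip":[0]}' >/dev/null; python3 av.py 2 .1 &&
python3 -m creep '{"dr":[[0,0,0.5]],"linear":[[0,0,0]],"grip":[0]}' >/dev/null; python3 av.py 2 .1 &&
python3 -m creep '{"dr":[[0,0,0.5]],"linear":[[0,0,0]],"grip":[0]}' >/dev/null; python3 av.py 2 .1 &&
python3 -m creep '{"dr":[[0,0,0.5]],"linear":[[0,0,0]],"grip":[0]}' >/dev/null; python3 av.py 2 .1 &&
python3 -m creep '{"dr":[[0,0,0.5]],"linear":[[0,0,0]],"grip":[0]}' >/dev/null; python3 av.py 2 .1 &&
python3 -m creep '{"dr":[[0,0,0.5]],"linear":[[0,0,0]],"grip":[0]}' >/dev/null; python3 av.py 2 .1 &&
python3 -m creep '{"dr":[[0,0,0.5]],"linear":[[0,0,0]],"grip":[0]}' >/dev/null; python3 av.py 2 .1 &&
python3 -m creep '{"dr":[[0,0,0.5]],"linear":[[0,0,0]],"grip":[0]}' >/dev/null; python3 av.py 2 .1
```

```text
yaw 148.06 [-0.043 -0.181  0.034  0.579 -0.182  5.435] t 20.0
yaw 145.99 [-0.099 -0.258  0.041  0.511 -0.361  5.251] t 20.3
yaw 144.99 [-1.100e-01 -2.760e-01  2.000e-03  5.040e-01 -1.180e-01  4.598e+00] t 20.5
yaw 144.51 [-0.066 -0.257  0.03   1.016 -0.428  5.338] t 20.7
yaw 144.01 [-0.115 -0.275  0.051  1.207 -0.411  4.963] t 20.9
yaw 143.51 [-0.089 -0.31   0.039  0.405  0.116  4.832] t 21.1
yaw 143.01 [-0.074 -0.323  0.029  0.745 -0.993  5.866] t 21.3
yaw 142.50 [-0.105 -0.301  0.052  0.924 -0.369  4.827] t 21.5
yaw 142.00 [-0.071 -0.303  0.061  1.818 -0.073  5.184] t 21.7
yaw 141.51 [-0.036 -0.317  0.049  0.825  0.193  5.223] t 21.9
yaw 141.01 [-0.079 -0.311  0.046  0.901 -0.573  5.566] t 22.1
```

```bash
S='>/dev/null'
python3 -m creep '{"dr":[[0,0,0.5]],"linear":[[0,0,0]],"grip":[0]}' >/dev/null && python3 av.py 2 .09 &&
python3 -m creep '{"dr":[[0,0,0.5]],"linear":[[0,0,0]],"grip":[0]}' >/dev/null && python3 av.py 2 .09 &&
python3 -m creep '{"dr":[[0,0,0.5]],"linear":[[0,0,0]],"grip":[0]}' >/dev/null && python3 av.py 2 .09 &&
python3 -m creep '{"dr":[[0,0,0.5]],"linear":[[0,0,0]],"grip":[0]}' >/dev/null && python3 av.py 2 .09 &&
python3 -m creep '{"dr":[[0,0,0.5]],"linear":[[0,0,0]],"grip":[0]}' >/dev/null && python3 av.py 2 .09 &&
python3 -m creep '{"dr":[[0,0,0.5]],"linear":[[0,0,0]],"grip":[0]}' >/dev/null && python3 av.py 2 .09 &&
python3 -m creep '{"dr":[[0,0,0.5]],"linear":[[0,0,0]],"grip":[0]}' >/dev/null && python3 av.py 2 .09 &&
python3 -m creep '{"dr":[[0,0,0.5]],"linear":[[0,0,0]],"grip":[0]}' >/dev/null && python3 av.py 2 .09 &&
python3 -m creep '{"dr":[[0,0,0.5]],"linear":[[0,0,0]],"grip":[0]}' >/dev/null && python3 av.py 2 .09 &&
python3 -m creep '{"dr":[[0,0,0.5]],"linear":[[0,0,0]],"grip":[0]}' >/dev/null && python3 av.py 2 .09 &&
python3 -m creep '{"dr":[[0,0,0.5]],"linear":[[0,0,0]],"grip":[0]}' >/dev/null && python3 av.py 2 .09 &&
python3 -m creep '{"dr":[[0,0,0.5]],"linear":[[0,0,0]],"grip":[0]}' >/dev/null && python3 av.py 2 .09 &&
python3 -m creep '{"dr":[[0,0,0.5]],"linear":[[0,0,0]],"grip":[0]}' >/dev/null && python3 av.py 2 .09 &&
python3 -m creep '{"dr":[[0,0,0.5]],"linear":[[0,0,0]],"grip":[0]}' >/dev/null && python3 av.py 2 .09 &&
python3 -m creep '{"dr":[[0,0,0.5]],"linear":[[0,0,0]],"grip":[0]}' >/dev/null && python3 av.py 2 .09 &&
python3 -m creep '{"dr":[[0,0,0.5]],"linear":[[0,0,0]],"grip":[0]}' >/dev/null && python3 av.py 2 .09
```

```text
yaw 140.51 [-0.05  -0.323  0.059  1.483 -0.907  4.589] t 22.3
yaw 140.01 [-0.078 -0.311  0.054  0.986 -0.338  5.379] t 22.5
yaw 139.52 [-0.032 -0.356  0.03   1.353 -0.192  5.267] t 22.7
yaw 139.02 [-5.600e-02 -2.980e-01  5.700e-02  9.770e-01  2.000e-03  5.083e+00] t 22.9
yaw 138.52 [-0.059 -0.313  0.045  1.968 -0.947  5.534] t 23.1
yaw 138.02 [-0.036 -0.317  0.062  1.531 -0.136  4.906] t 23.3
yaw 137.52 [-0.045 -0.377  0.034  1.59   0.297  4.618] t 23.5
yaw 137.02 [-0.006 -0.344  0.076  1.097  0.125  5.068] t 23.7
yaw 136.53 [-0.067 -0.405  0.034  1.534 -0.689  5.153] t 23.9
yaw 136.03 [ 0.    -0.391  0.026  2.11  -0.109  4.904] t 24.1
yaw 135.53 [-0.019 -0.397  0.049  1.839  0.165  4.765] t 24.3
yaw 135.03 [-0.065 -0.403  0.109  1.122 -0.106  5.125] t 24.5
```

```bash
python3 av.py 5 .1 && python3 -m creep '{"dr":[[0,0,0.3]],"linear":[[0,0,0]],"grip":[0]}' >/dev/null && python3 av.py 4 .1 && python3 -m creep '{"dr":[[0,0,0.3]],"linear":[[0,0,0]],"grip":[0]}' >/dev/null && python3 av.py 4 .1 && python3 -m creep '{"dr":[[0,0,0.3]],"linear":[[0,0,0]],"grip":[0]}' >/dev/null && python3 av.py 4 .1
```

```text
yaw 135.04 [-0.045 -0.379  0.105  1.573 -0.006  5.005] t 24.75
```

```bash
python3 -m creep '{"dr":[[0,0,0.1]],"linear":[[0,0,0]],"grip":[0]}' >/dev/null && python3 av.py 5 .1
```

```text
yaw 134.95 [-0.01  -0.381  0.102  1.685 -0.432  4.822] t 25.1
```

```bash
python3 -m creep '{"dr":[[0,0,0.2]],"linear":[[0,0,0]],"grip":[0]}' >/dev/null && python3 av.py 5 .15
```

```text
yaw 134.75 [-0.035 -0.388  0.116  1.63  -0.1    4.959] t 25.45
```

```bash
python3 -m creep '{"dr":[[0,0,0.3]],"linear":[[0,0,0]],"grip":[0]}' >/dev/null && python3 av.py 6 .15
```

```text
yaw 134.45 [-0.037 -0.383  0.104  1.58  -0.132  5.065] t 25.85
```

```bash
python3 -m creep '{"dr":[[0,0,0.4]],"linear":[[0,0,0]],"grip":[0]}' >/dev/null && python3 av.py 4 .135 && python3 -m creep '{"dr":[[0,0,0.4]],"linear":[[0,0,0]],"grip":[0]}' >/dev/null && python3 av.py 4 .135 && python3 -m creep '{"dr":[[0,0,0.4]],"linear":[[0,0,0]],"grip":[0]}' >/dev/null && python3 av.py 4 .135; python3 ok.py 9 9 9
```

```text
yaw 134.05 [-0.031 -0.373  0.117  1.524 -0.163  5.28 ] t 26.15
yaw 133.66 [-0.019 -0.412  0.152  1.385  0.231  5.018] t 26.45
P 543.6 -13.2 180.89 yaw 133.66 F 1.4 -0.3 5.1 M -0.002 -0.385 0.192 op 14.8
```

```bash
python3 -m creep '{"dr":[[0,0,-2],[0,0,-2],[0,0,-1],[0,0,0]],"linear":[[0,0,0],[0,0,0],[-0.0004,0.0003,0],[0,0,0]],"grip":[0,0,0,0]}' >/dev/null && python3 av.py 3 .1 &&
python3 -m creep '{"dr":[[0,0,0],[0,0,0],[0,0,0]],"linear":[[0,0,-0.001],[0,0,-0.002],[0,0,-0.002]],"grip":[0,0,0]}' >/dev/null && python3 ok.py 5 6 0.1 &&
python3 -m creep '{"dr":[[0,0,0],[0,0,0],[0,0,0],[0,0,0],[0,0,0],[0,0,0],[0,0,0]],"linear":[[0,0,-0.004],[0,0,-0.006],[0,0,-0.01],[0,0,-0.015],[0,0,-0.015],[0,0,-0.01],[0,0,0]],"grip":[0,0,0,0,0,0,0]}' >/dev/null && python3 av.py 3 .1; python3 ok.py 5 6 .1
```

```text
yaw 138.64 [-3.700e-02 -1.680e-01  2.200e-02  7.640e-01  3.000e-03  5.317e+00] t 27.0
P 543.3 -13.1 184.80 yaw 138.66 F 2.6 0.4 -2.8 M -0.203 -0.695 0.044 op 15.5
yaw 138.67 [ 0.014 -0.009  0.012 -0.175  0.501 -2.24 ] t 28.15
P 543.2 -13.1 245.18 yaw 138.67 F -0.6 0.5 -2.4 M -0.028 -0.038 0.028 op 15.0
```

```bash
python3 -m creep '{"dr":[[0,0,-6],[0,0,-7],[0,0,-8],[0,0,-7],[0,0,-5.3],[0,0,0]],"linear":[[0,0,0],[0,0,0],[0,0,0],[0,0,0],[0,0,0],[0,0,0]],"grip":[0,0,0,0,0,0]}' >/dev/null; python3 ok.py 5 6 1
python3 -m creep '{"dr":[[0,0,0],[0,0,0],[0,0,0],[0,0,0],[0,0,0],[0,0,0],[0,0,0],[0,0,0],[0,0,0],[0,0,0]],"linear":[[0.004,0.02,0],[0.006,0.031,0],[0.007,0.034,0],[0.007,0.035,0],[0.007,0.035,0],[0.007,0.035,0],[0.007,0.035,0],[0.006,0.031,0],[0.004,0.021,0],[0.0022,0.012,0]],"grip":[0,0,0,0,0,0,0,0,0,0]}' >/dev/null
python3 -m creep '{"dr":[[0,0,0],[0,0,0],[0,0,0],[0,0,0],[0,0,0],[0,0,0],[0,0,0]],"linear":[[0,0,0.015],[0,0,0.02],[0,0,0.02],[0,0,0.02],[0,0,0.01],[0,0,0.005],[0,0,0]],"grip":[0,0,0,0,0,0,0]}' >/dev/null
python3 -m creep '{"dr":[[0,0,0],[0,0,0]],"linear":[[0,0,0],[0,0,0]],"grip":[0,0]}'
python3 - <<'E'
from h import *
np.set_printoptions(precision=2,suppress=True)
s=sensors.state();T=tool(s);print(s["position"],s["clock"])
ps=[camera(n) for n in("side","top")]
tip=T[:3,3]-[0,0,95]
out=[]
for n,q in zip("st",ps):
    for r in pinpoint(q,"key_tip")[:1]: print(n,r["uv"],r["confidence"])
    print("proj tip",proj(q,tip),"hole",proj(q,[526.8,281,50]))
    u,v=proj(q,tip)[0].astype(int)
    out.append(cv2.resize(q["color"][v-70:v+50,u-60:u+60,::-1],(400,400),interpolation=cv2.INTER_CUBIC))
cv2.imwrite("pics/i.png",np.hstack(out))
E
```

```text
P 543.1 -13.1 244.70 yaw 172.01 F 1.1 -0.2 -2.4 M 0.028 -0.036 -0.041 op 15.2
clock: 30.65
position: [528.1, 281.1, 156.8]
orientation: [0.001, 0.07, 0.998, 0.0]
force: [-0.1, -0.1, -2.2]
opening: 0.173
[528.13 281.14 156.85] 30.65
s [269.5, 300.7] 0.91
proj tip [[272.41 298.68]] hole [[273.66 304.02]]
proj tip [[243.97 237.58]] hole [[244.88 238.96]]
```

View pics/i.png

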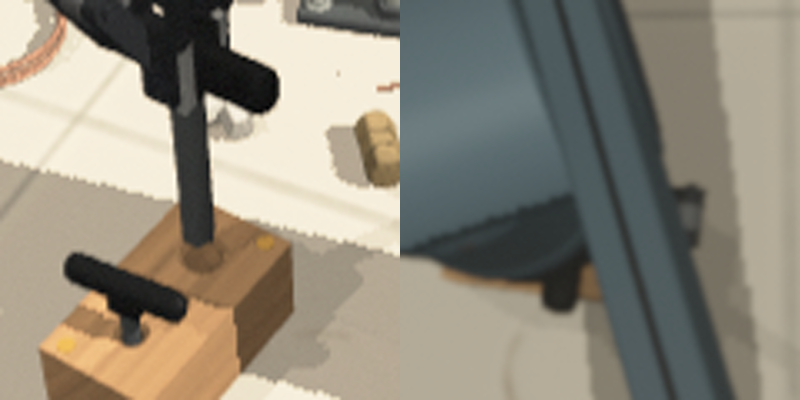

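```bash
python3 -m creep '{"dr":[[0,0,0],[0,0,0],[0,0,0],[0,0,0],[0,0,0]],"linear":[[0.0013,0,0],[0,0,0.005],[0,0,0.005],[0,0,0.004],[0,0,0]],"grip":[0,0,0,0,0]}' >/dev/null; python3 ok.py 6 6 1 &&
python3 -m creep '{"dr":[[0,0,0],[0,0,0],[0,0,0]],"linear":[[0,0,0.003],[0,0,0.003],[0,0,0]],"grip":[0,0,0]}' >/dev/null && python3 ok.py 6 6 1 &&
python3 -m creep '{"dr":[[0,0,0],[0,0,0],[0,0,0]],"linear":[[0,0,0.005],[0,0,0.005],[0,0,0]],"grip":[0,0,0]}' >/dev/null && python3 ok.py 6 6 1 &&
python3 -m creep '{"dr":[[0,0,0],[0,0,0],[0,0,0]],"linear":[[0,0,0.006],[0,0,0.006],[0,0,0]],"grip":[0,0,0]}' >/dev/null && python3 ok.py 6 6 1 &&
python3 -m creep '{"dr":[[0,0,0],[0,0,0],[0,0,0]],"linear":[[0,0,0.005],[0,0,0.003],[0,0,0]],"grip":[0,0,0]}' >/dev/null && python3 ok.py 6 6 1 &&
python3 -m creep '{"dr":[[0,0,0],[0,0,0]],"linear":[[0,0,0.001],[0,0,0.001]],"grip":[0,0]}' >/dev/null && python3 ok.py 6 6 1 &&
python3 -m creep '{"dr":[[0,0,0],[0,0,0]],"linear":[[0,0,0.0007],[0,0,0]],"grip":[0,0]}' >/dev/null && python3 ok.py 6 6 1
```

```text
P 525.6 281.0 140.60 yaw 171.97 F 0.0 -0.1 -2.5 M 0.039 -0.015 0.040 op 15.2
P 525.8 281.1 135.19 yaw 171.97 F 0.6 -0.0 -1.4 M 0.035 -0.011 -0.048 op 15.5
P 525.6 280.9 124.68 yaw 171.96 F 0.1 0.6 -3.7 M -0.058 -0.091 0.055 op 15.2
P 525.6 280.9 112.51 yaw 171.97 F 0.8 0.4 -1.7 M 0.034 -0.152 -0.009 op 15.0
P 525.7 281.0 105.10 yaw 171.96 F 0.6 -0.0 -2.3 M -0.032 -0.021 0.015 op 14.7
P 526.3 281.2 103.88 yaw 171.97 F -0.2 0.2 -2.8 M 0.005 -0.027 -0.008 op 14.8
P 526.2 281.2 103.12 yaw 171.97 F -0.8 -0.4 -2.0 M -0.055 0.052 0.013 op 15.1
```

```bash
python3 -m creep '{"dr":[[0,0,0],[0,0,0]],"linear":[[0,0,0.0005],[0,0,0]],"grip":[0,0]}' >/dev/null && python3 ok.py 3 6 1 &&
python3 -m creep '{"dr":[[0,0,0],[0,0,0]],"linear":[[0,0,0.0005],[0,0,0]],"grip":[0,0]}' >/dev/null && python3 ok.py 3 6 1 &&
python3 -m creep '{"dr":[[0,0,0],[0,0,0]],"linear":[[0,0,0.0005],[0,0,0]],"grip":[0,0]}' >/dev/null && python3 ok.py 3 6 1
python3 -m creep '{"dr":[[0,0,0],[0,0,0],[0,0,0],[0,0,0],[0,0,0],[0,0,0],[0,0,0],[0,0,0]],"linear":[[0,0,0],[0,0,0],[0,0,0],[0,0,0],[0,0,0],[0,0,0],[0,0,0],[0,0,0]],"grip":[0.0854,0.0854,0.0854,0.0854,0.0854,0.0854,0.0854,0.0854]}'
```

```text
P 526.3 281.2 103.02 yaw 171.97 F -0.9 -0.7 1.8 M -0.083 0.163 -0.017 op 15.0
clock: 33.95
position: [526.2, 281.1, 102.5]
orientation: [0.0, 0.07, 0.998, 0.0]
force: [-0.2, 0.6, 0.2]
opening: 1.002
```

Floor contact was felt at 103.0, the same height as at pick-up, and the fingers are now open. Retreating upward and checking.

```bash
python3 -m creep '{"dr":[[0,0,0],[0,0,0],[0,0,0],[0,0,0],[0,0,0],[0,0,0],[0,0,0],[0,0,0],[0,0,0],[0,0,0]],"linear":[[0,0,-0.005],[0,0,-0.01],[0,0,-0.02],[0,0,-0.025],[0,0,-0.025],[0,0,-0.025],[0,0,-0.025],[0,0,-0.02],[0,0,-0.015],[0,0,0]],"grip":[0.0854,0.0854,0.0854,0.0854,0.0854,0.0854,0.0854,0.0854,0.0854,0.0854]}'
python3 - <<'E'
from h import *
np.set_printoptions(precision=2,suppress=True)
s=sensors.state();T=tool(s);p=camera("wrist");q=camera("side")
for l,z in dict(key_bar=121,small_key=8,brass_union=0,steel_tee=0).items():
    for r in pinpoint(p,l)[:1]: print(l,round(r["confidence"],2),atz(p,r["uv"],z,T))
for r in pinpoint(q,"key_tip")[:1]+pinpoint(q,"key_bar")[:1]: print(r)
cv2.imwrite("pics/j.png",np.hstack([cv2.resize(p["color"],(480,360)),q["color"][200:360,210:350].repeat(2,0).repeat(2,1)[:360,:320] if False else cv2.resize(q["color"][210:370,210:350],(315,360))])[:,:,::-1])
E
```

```text
clock: 34.95
position: [527.4, 281.6, 276.2]
orientation: [0.003, 0.07, 0.998, 0.001]
force: [0.6, 0.6, 0.3]
opening: 1.003
key_bar 0.83 [528.32 280.42 121.  ]
small_key 0.93 [536.99 332.04   8.  ]
brass_union 0.8 [494.48 149.85   0.  ]
steel_tee 0.98 [577.2  157.29   0.  ]
{'uv': [272.0, 322.1], 'confidence': 0.75}
{'uv': [266.9, 269.6], 'confidence': 0.79}
```

View pics/j.png

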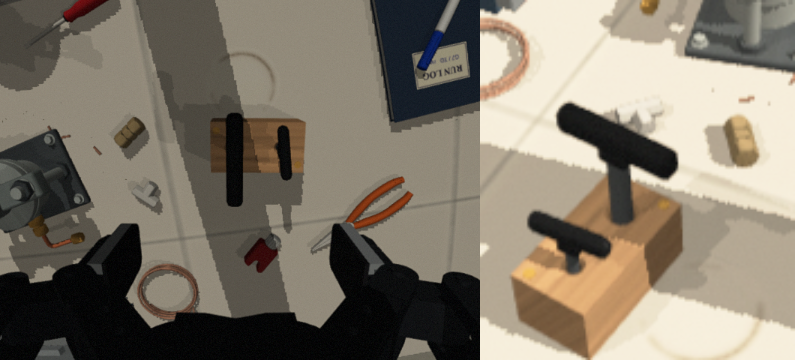

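```bash
python3 -c "
from h import *
print(finish_job())"
```

```text
the job is handed in; nothing more can be done
None
```

The screw is turned clockwise to its stop and the larger key is back upright in its own hole. I handed the job in at about 35 s of the 59 s.

- **Seating:** I fed the key gently into the socket. It met the floor at the expected depth, with only a few newtons of contact force.
- **Turning:** The key went about 50° clockwise with the torque steady at about 0.05 N m. At the stop the torque rose to about 0.10 N m. It stayed near 0.11 N m over the next degree, then rose to 0.15 N m on average. One single reading there was 0.19 N m, with noise of about 0.03 N m. I stopped turning, backed off about 5° within the play and drew the key out.
- **Returning:** The key touched the bottom of its hole at the same height as when I picked it up. The last pictures show it upright. The smaller key, brass union and steel tee are where they started, within the camera error, and the gripper is clear of everything.

**Less certain:** I judged the stop from torque alone, and the rise was not smooth. I could not measure the screw's angle directly, and none of the checks contradicted it being at the stop.

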